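Seat a label holder behind the reagent shelf's lip and hold it against the sprung clip

TASK

Take the wider of the two label holders out of the stand and lower it behind the lip on the front edge of the low reagent shelf until it sits on the floor of the channel. Then slide it to the left (as seen from the robot) along the channel until you feel the sprung clip, gently press the clip in as far as it goes, and finish while still gripping the holder and holding it pressed there. Leave the narrower holder and everything else on the bench and shelf where they are.

Things in the scene. Friction and masses are not known exactly. Their poses are not given: they have to be found in the camera images.
- holder: The wider label holder, white plastic, about 60 g: upright plate 80 mm wide (its y) x 8 thick (x) x 52 high, on it a grip tab 36 wide x 12 thick, 52 to 80 above the underside: pinch the tab across its thickness. Paper label on its -x face. Origin: centre of its underside, z up. At the start upright in one slot of the stand, underside 6 above the bench.
- spare: The narrower label holder: the same shape and height, but the plate is only 52 mm wide. Stands in the other slot; leave it. Origin: centre of its underside.
- stand: Fixed plywood stand, 115 x 115 x 24 mm high, with two parallel slots along its y, centred 35 to either side of its centre in x, each 12 x 93 and 18 deep (slot floor 6 above the bench). Which holder is in which slot varies. Origin: centre of its underside.
- shelf: Fixed low white shelf, 130 mm deep (x), 300 long (y), top 40 above the bench; its front (-x) roughly faces the robot and carries along its whole length an aluminium label channel (see channel), open at the top. On the board stand two loose vials and a fixed box (top 76 above the bench), all 70 or more behind the channel. Origin: centre of its underside.
- channel (a point): Middle of the channel's floor, 20 mm above the bench. Axes as the shelf's: y along the channel (left seen from the robot), x to the back, z up. Channel 12 wide, 148 to either side in y. Back wall 20 high (level with the board). Lip in front: 4 thick, upright to 18 above this floor, then flared outwards, to 25 above the floor and 15 in front of the centre line.
- clip_base: The sprung clip's fixed part, a grey plastic block in the left part of the channel, 36 mm high; how far along the channel it is set varies (50 to 110 to the left of the channel's middle). Origin: on the channel's floor, on its centre line, at the clip's face when it is not pressed; axes as the shelf's.
- clip_face (a point): Centre of the clip's steel pressing face, 18 mm above the channel's floor. The face is 11 wide and spans 1.5 to 35 above the channel's floor; it looks to the right (to the shelf's -y) and moves with the clip. The holder's left edge (its or the shelf's +y side) pushes against it.
- clip (a joint): How far the clip is pressed in along the shelf's +y, in m: 0 at rest, 0.008 fully home at its hard stop. Its spring begins to give at about 3.6 N and takes about 8.4 N when fully home; it springs back when let go.
- vial0: Loose vial, 24 diameter x 46 mm high, standing on the shelf's board. Origin: centre of its underside.
- vial1: Loose vial like the other one, standing on the shelf's board. Origin: centre of its underside.
- bottle: Amber bottle, 60 diameter x 110 mm high, on the bench. Origin: centre of its underside.
- rotor_lid: Black round rotor lid, 110 diameter, 12 high with a knob up to 28 mm high, lying on the bench. Origin: centre of its underside.
- pen: Blue marker pen, 12 diameter x 120 mm long, lying on the bench. Origin on its underside, halfway along.
- tube_rack: Pink microtube rack, 85 x 130 x 30 mm high, with two tube caps 8 higher, on the bench. Origin: centre of its underside.

How it is judged:
On the way:
1. the wider holder sits upright on the channel's floor behind the lip (z of holder in the frame of channel between -0.003 and 0.004 m and x of holder in the frame of channel between -0.005 and 0.005 m and y of holder in the frame of channel between -0.125 and 0.125 m and angle between holder's own z axis and vertical below 0.12 rad and value of joint clip below 0.004 m), for 0.2 s.
At the end, for the whole second after the job is handed in: Wide holder upright (0.12 rad), on the channel floor (4 mm) behind the lip (5 mm of centre line), pressing the clip in over 6.5 of 8 mm with over 3 N, gripped, at rest; narrow holder moved under 20 mm, vials under 30, other things under 40 (z of holder in the frame of channel between -0.003 and 0.004 m and x of holder in the frame of channel between -0.005 and 0.005 m and y of holder in the frame of channel between -0.125 and 0.125 m and angle between holder's own z axis and vertical below 0.12 rad and value of joint clip above 0.0065 m and contact force between holder and clip_base above 3 N and contact force between the fingers and holder above 2 N and linear speed of holder below 0.02 m/s and distance of spare from where it was at the start of the episode below 0.02 m and distance of each of vial0, vial1 from where it was at the start of the episode below 0.03 m and distance of each of bottle, rotor_lid, pen, tube_rack from where it was at the start of the episode below 0.04 m); the arm keeps its last pose, push and grip.
It fails at once if the clip is forced: the holder pushes on it with more than 40 N (contact force between holder and clip_base above 40 N).
It fails at once if a bystander is knocked out of its place (distance of any of spare, vial0, vial1 from where it was at the start of the episode above 0.05 m or distance of any of bottle, rotor_lid, pen, tube_rack from where it was at the start of the episode above 0.06 m).
It also fails if it takes over 38 s, if anything falls off the work surface, if the arm or the gripper's body presses on something with over 40 N, if the wrist force passes 120 N, or if a joint passes its speed limit or range.

ROBOT

A 7-joint arm with a two-finger parallel gripper is mounted at the origin on the work surface. World frame = base frame: x ahead of the robot, y to its left, z up, the work surface at z = 0. Lengths are in m, angles in rad, forces in N, time in s.
With the tool pointing down it reaches from about 0.4 to 0.875 m from the base axis. Payload 19.3 kg.
Tool frame: the origin (TCP) lies at the very end of the fingers, on their centre line; the grasp point (between the pads) lies 19 mm behind it; z points along the fingers, y is the line along which they close (so a half turn about z gives the same grasp; the last joint's range is limited). The gripper opens to 85 mm and grips with 20 to 120 N. Pads are 22 mm wide; open, the fingers measure 114 mm over their backs; the gripper's body (76 mm by 85 mm) begins 54 mm behind the grasp point. The pads swing forward as they close: fully open they stand 13 mm farther back than shut.
Start: joints at [-1.179, 0.521, -0.036, 1.599, 0.021, 1.021, -0.113], TCP at [0.278, 0.56, 0.231] pointing down, gripper open.
Joint ranges: [-2.91, 2.91], [-0.3, 2.13], [-1.5, 1.42], [0.17, 2.43], [-1.26, 4.41], [0.16, 1.93], [-2.52, 2.52]. Speed limits (rad/s): [1.89, 1.89, 2.39, 2.39, 3.01, 3.01, 3.01].

INTERFACE

Orientations are given as [roll, pitch, yaw] about the fixed x, y, z axes, in that order (R = Rz(yaw) Ry(pitch) Rx(roll)).
In Python, from workcell import bot gives the robot as it stands.
- The arm moves only by the shell command python3 -m crank 'ROWS' [FORCE]. ROWS is a JSON object of lists of equal length, an entry for each row: "travel": the shift along the world's x, y, z in cm, a list of three; "turn": the turn, a rotation vector about the world's x, y, z in degrees, a list of three; "gripper": the closure, from 0 (fully open) to 1 (shut). A call has exactly 5 rows; each row is the pose to reach, as a shift and turn from the pose commanded when the call began; what a row does not reach only later rows make up. A row lasts 1/10 s, in which the tool goes at most 50 mm and 8.59 degrees, less where a joint would pass 70% of its speed; a pose out of reach is approached as far as the arm can. A call with a gripper value outside its range is refused whole. The fingers move at their own pace and stop on an object; FORCE is the grip in N (left out, the last holds). Time passes only in rows, so rows that repeat a pose let the fingers close, or fill a call up. It gives the time, the measured TCP pose, the force, the opening and the grip force at its end, in the units of the state.
- bot.observe(): the state, without advancing time (a new reading comes with each control period).
- bot.grab_frame(name): name is "scene" or "top" or "wrist"; returns a dict with "pixels" (420x560x3 uint8, red, green, blue), "fx", "fy", "cx", "cy" (pixels), "extrinsics" (4x4, takes a point from world to camera coordinates). Camera axes: x right, y down, z forward; pixel columns grow to the right and rows downward; lengths in m; the calibration is good to about 2 mm. A picture is of the moment at which its call begins. There is no depth.
- bot.job_done(): hands the job in; it is judged then, once.
The state is a dict: "clock": time; "qpos": joint angles; "qd": joint speeds; "joint_efforts": joint torques, N m; "position": TCP position; "tool_rot": TCP orientation; "force": force on the tool from outside, world axes, zero at the start; "moment": the same for the moment, N m; "grip_width": finger opening in m; "finger_force": force on a finger pad.
Only numpy, scipy, OpenCV 4.12 (cv2) and the standard library are available. Lean on these libraries where they do the work, as an engineer would, in place of code of your own. Each camera call takes 0.05 s, during which the arm holds its last target. There are 200 camera calls.

## Working session

There is one attempt and no reset: what is moved stays moved. The work goes in short steps, Python scripts to look and compute and a shell command to move; the robot and the scene stay as the last step left them, time stands still between calls to the robot, and variables do not carry over. Pictures are saved under pics/ and viewed, at most 13 in all, crops included, and the job is handed in when it is done.

```bash
mkdir -p pics; cat > h.py <<'E'
import numpy as np,cv2
from workcell import bot
def grab(n,f=None):
    g=bot.grab_frame(n)
    if f: cv2.imwrite('pics/'+f,cv2.cvtColor(np.array(g['pixels']),cv2.COLOR_RGB2BGR))
    return g
def ray(g,u,v,z):
    E=np.array(g['extrinsics']);R,t=E[:3,:3],E[:3,3];c=-R.T@t
    d=R.T@np.array([(u-g['cx'])/g['fx'],(v-g['cy'])/g['fy'],1]);return c+d*(z-c[2])/d[2]
def proj(g,p):
    E=np.array(g['extrinsics']);q=E[:3,:3]@np.array(p)+E[:3,3];return q[0]/q[2]*g['fx']+g['cx'],q[1]/q[2]*g['fy']+g['cy']
E
python3 - <<'E'
from h import *
for n in ('top','scene'):
    g=grab(n,n+'0.png');E=np.array(g['extrinsics']);print(n,g['fx'],g['cx'],g['cy'],E.round(3).tolist(),-E[:3,:3].T@E[:3,3])
print(bot.observe())
E
```

```text
top 383.4672973248156 283.0480767393528 211.5071003559288 [[-0.012, -1.0, 0.015, 0.116], [-0.995, 0.01, -0.103, 0.534], [0.103, -0.016, -0.995, 0.863], [0.0, 0.0, 0.0, 1.0]] [0.44331022 0.12386875 0.91126246]
scene 475.4497084664497 285.1873799660833 210.4738928034929 [[-0.884, 0.467, 0.012, 0.434], [0.232, 0.462, -0.856, -0.12], [-0.406, -0.754, -0.517, 1.385], [0.0, 0.0, 0.0, 1.0]] [0.97363806 0.89618602 0.60765426]
{'clock': 0.1, 'qpos': array([-1.17921128,  0.52194905, -0.03629977,  1.5999521 ,  0.02116854,
        1.02110977, -0.11278199]), 'qd': array([-0.00068658, -0.00060107,  0.00170073,  0.00088471,  0.00071005,
       -0.00262243,  0.00142728]), 'joint_efforts': array([ 5.66504852e-03, -9.28467250e+01,  1.98521331e+00, -3.70527220e+01,
        1.82804576e-02,  5.45873714e-03,  6.24375730e-05]), 'position': array([0.27836715, 0.55924214, 0.23078654]), 'tool_rot': array([-3.14055989e+00,  5.99608226e-05,  2.67977426e+00]), 'force': array([-0.54828049,  0.2557219 ,  0.2363495 ]), 'moment': array([-0.00583846, -0.01199343,  0.00621181]), 'finger_force': 0.0, 'grip_width': 0.08523855562152292}
```

View pics/top0.png

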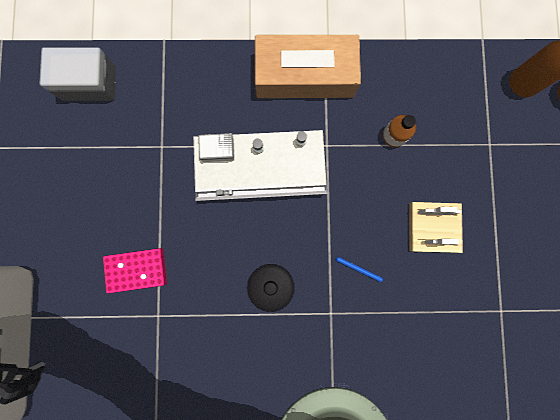

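View pics/scene0.png

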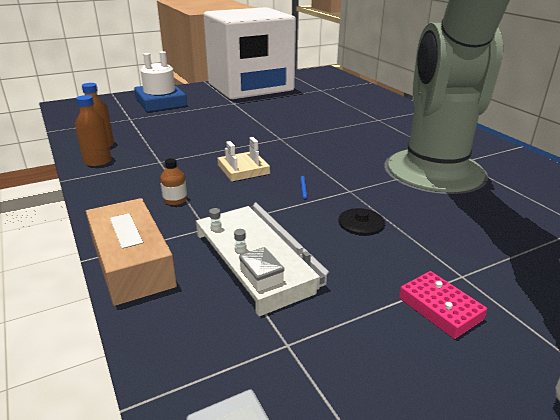

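The top view shows the stand at (437,227) with two holders along the rows ~211 and ~242. The shelf is at (260,165) with the channel along row ~193, and the clip is at about (224,192). I'll enlarge both areas and compute rough poses.

```bash
python3 - <<'E'
from h import *
g=grab('top');im=cv2.cvtColor(np.array(g['pixels']),cv2.COLOR_RGB2BGR)
a=cv2.resize(im[195:260,400:475],None,fx=5,fy=5,interpolation=cv2.INTER_NEAREST)
b=cv2.resize(im[180:206,188:334],None,fx=5,fy=5,interpolation=cv2.INTER_NEAREST)
o=np.zeros((a.shape[0]+b.shape[0],b.shape[1],3),np.uint8);o[:a.shape[0],:a.shape[1]]=a;o[a.shape[0]:]=b
s=grab('scene');si=cv2.cvtColor(np.array(s['pixels']),cv2.COLOR_RGB2BGR)
c=cv2.resize(si[132:184,210:280],None,fx=5,fy=5,interpolation=cv2.INTER_NEAREST);o[:c.shape[0],380:380+c.shape[1]]=c
cv2.imwrite('pics/c1.png',o);print(o.shape)
# stand top by wood colour
hsv=cv2.cvtColor(im,cv2.COLOR_BGR2HSV);m=cv2.inRange(hsv,(12,50,120),(32,255,255));m[:190]=0;m[260:]=0;m[:,:400]=0;m[:,475:]=0
r=cv2.minAreaRect(cv2.findNonZero(m));bx=cv2.boxPoints(r);print('stand',r)
P=np.array([ray(g,*p,.024)for p in bx]);print(P.round(4),P.mean(0),np.linalg.norm(np.diff(P,axis=0),axis=1))
# white shelf top
m=cv2.inRange(hsv,(0,0,150),(180,60,255));m[:125]=0;m[205:]=0;m[:,:180]=0;m[:,340:]=0
r=cv2.minAreaRect(cv2.findNonZero(m));bx=cv2.boxPoints(r);print('shelf',bx)
P=np.array([ray(g,*p,.040)for p in bx]);print(P.round(4),np.linalg.norm(np.diff(P,axis=0),axis=1))
E
```

```text
(455, 730, 3)
stand ((437.0, 227.0), (50.0, 50.0), 90.0)
[[ 0.5543 -0.1932  0.024 ]
 [ 0.5531 -0.3112  0.024 ]
 [ 0.4364 -0.3042  0.024 ]
 [ 0.4378 -0.1877  0.024 ]] [ 0.49539855 -0.24905745  0.024     ] [0.11806537 0.11693861 0.11646835]
shelf [[179.17647 136.29411]
 [337.3941  124.12352]
 [343.44708 202.81175]
 [185.22943 214.98235]]
[[ 0.7115  0.3488  0.04  ]
 [ 0.7381 -0.0202  0.04  ]
 [ 0.552  -0.0292  0.04  ]
 [ 0.5278  0.3322  0.04  ]] [0.36998367 0.18625385 0.36220526]
```

View pics/c1.png

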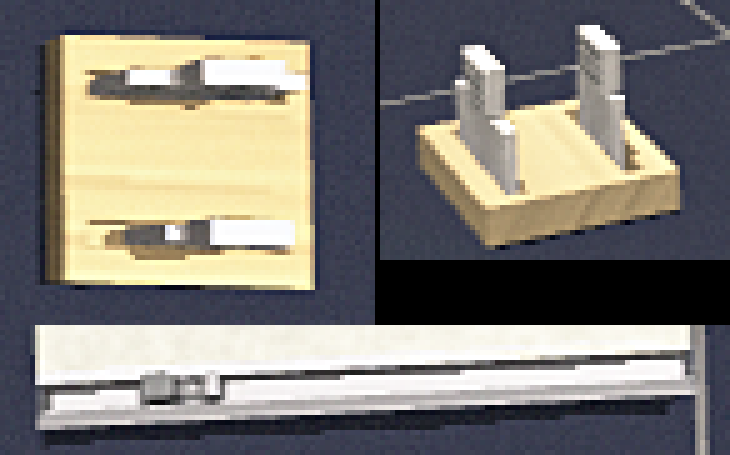

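The crop shows that the far-slot holder (crop top, larger x) has the plate showing well beyond its tab. The near one shows only a sliver, so the far-slot holder is the wide one. The scene crop agrees: the wide holder is on the left. I'll go above the stand and check with the wrist camera.

```bash
python3 -m crank '{"travel":[[1.3,-4,0],[2.6,-8,0],[3.9,-12,0],[5.2,-16,0],[6.4,-20,0]],"turn":[[0,0,-3],[0,0,-6.5],[0,0,-10],[0,0,-13],[0,0,-16.4]],"gripper":[0,0,0,0,0]}'
python3 -m crank '{"travel":[[1.3,-4,0],[2.6,-8,0],[3.9,-12,0],[5.2,-16,0],[6.4,-20,0]],"turn":[[0,0,-3],[0,0,-6.5],[0,0,-10],[0,0,-13],[0,0,-16.4]],"gripper":[0,0,0,0,0]}'
python3 -m crank '{"travel":[[1.3,-4,0],[2.6,-8,0],[3.9,-12,0],[5.2,-16,0],[6.4,-20,0]],"turn":[[0,0,-3],[0,0,-6.5],[0,0,-10],[0,0,-13],[0,0,-16.4]],"gripper":[0,0,0,0,0]}'
python3 -m crank '{"travel":[[1.3,-4,0],[2.6,-8,0],[3.9,-12,0],[5.2,-16,0],[6.0,-20,0]],"turn":[[0,0,-3],[0,0,-6.5],[0,0,-10],[0,0,-13],[0,0,-16.4]],"gripper":[0.4,0.4,0.4,0.4,0.4]}'
```

```text
clock: 0.7
position: [0.3428, 0.3578, 0.2313]
tool_rot: [3.142, -0.0, 2.391]
force: [1.1, 0.5, 0.1]
grip_width: 0.0855
finger_force: 0.0
clock: 1.2
position: [0.4067, 0.1579, 0.2314]
tool_rot: [3.141, -0.0, 2.105]
force: [1.4, 0.3, -0.6]
grip_width: 0.0853
finger_force: 0.0
clock: 1.7
position: [0.4708, -0.0422, 0.2314]
tool_rot: [3.141, 0.0, 1.819]
force: [0.0, 1.0, -0.5]
grip_width: 0.0854
finger_force: 0.0
clock: 2.2
position: [0.5311, -0.242, 0.2312]
tool_rot: [3.141, -0.0, 1.533]
force: [0.7, 1.4, 0.9]
grip_width: 0.0512
finger_force: 0.0
```

```bash
python3 - <<'E'
from h import *
g=grab('wrist','w1.png');E=np.array(g['extrinsics']);print(g['fx'],-E[:3,:3].T@E[:3,3],E[:3,:3].round(3))
E
```

```text
293.0242736185972 [ 0.53347895 -0.16760492  0.3741121 ] [[ 0.999 -0.038 -0.001]
 [-0.036 -0.954  0.298]
 [-0.012 -0.297 -0.955]]
```

View pics/w1.png

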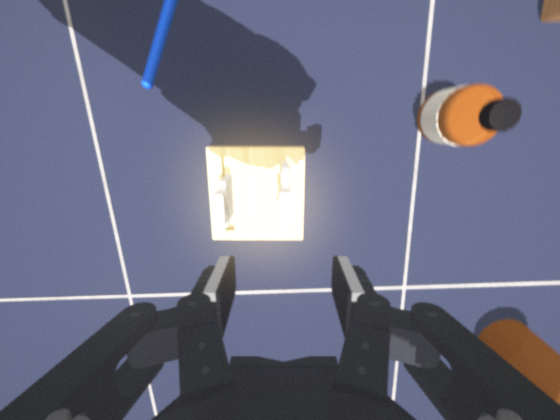

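The wrist view shows the stand at about (207–305, 147–240), overexposed, with the tabs at about (222,195) and (286,180). I'll stretch the contrast and compute positions.

```bash
python3 - <<'E'
from h import *
g=grab('wrist');im=cv2.cvtColor(np.array(g['pixels']),cv2.COLOR_RGB2BGR)
for p in [(207,147),(305,147),(304,240),(212,240)]: print(ray(g,*p,.024).round(4))
print('centre',np.mean([ray(g,*p,.024) for p in [(207,147),(305,147),(304,240),(212,240)]],axis=0))
c=im[140:246,200:312].astype(float);b=c[:,:,0];b=np.clip((b-90)/(255-90),0,1)**2.5*255
o=cv2.resize(b.astype(np.uint8),None,fx=5,fy=5,interpolation=cv2.INTER_NEAREST)
cv2.imwrite('pics/c2.png',o)
E
```

```text
[ 0.4431 -0.1995  0.024 ]
[ 0.5576 -0.2049  0.024 ]
[ 0.5534 -0.3224  0.024 ]
[ 0.4347 -0.3168  0.024 ]
centre [ 0.49718783 -0.26088495  0.024     ]
```

View pics/c2.png

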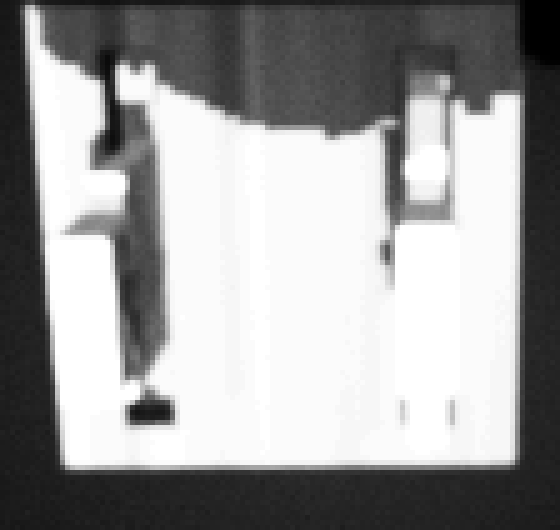

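```bash
python3 - <<'E'
from h import *
g=grab('wrist');t=grab('top');s=grab('scene')
o=bot.observe();print('tcp',o['position'],'in wrist',proj(g,o['position']),'top',proj(t,o['position']))
print('stand scene corners z.024',[ray(s,210+(x-380)/5,132+y/5,.024).round(4) for x,y in [(417,127),(583,100),(680,175),(490,207)]])
print('tab wide scene',ray(s,210+(483-380)/5,132+58/5,.086),'spare',ray(s,210+(599-380)/5,132+38/5,.086))
for x,y in [(200,62),(285,88),(203,75),(210,220),(295,247)]: print('top tab',(x,y),ray(t,400+x/5,195+y/5,.086).round(4))
for x,y in [(65,36),(312,42),(315,289),(62,284)]: print('top stand',ray(t,400+x/5,195+y/5,.024).round(4))
print('wrist tab',[ray(g,200+x/5,140+y/5,.086).round(4) for x,y in [(405,65),(450,65),(405,215),(450,215)]])
# grid lines crossing, bench z=0: line through top (330,145)-ish
print('pen',[ray(g,149,83,.006),ray(t,381,279.5,.006)], 'bottlecap',ray(g,500,114,.11),ray(t,408,122,.11))
E
```

```text
tcp [ 0.53029779 -0.24009544  0.23095228] in wrist (np.float64(284.21517501458635), np.float64(255.57897544969666)) top (np.float64(478.6126962101996), np.float64(200.29043336410186))
stand scene corners z.024 [array([ 0.5518, -0.3067,  0.024 ]), array([ 0.4499, -0.2988,  0.024 ]), array([ 0.4434, -0.1819,  0.024 ]), array([ 0.5534, -0.1923,  0.024 ])]
tab wide scene [ 0.53175945 -0.24750337  0.086     ] spare [ 0.46263073 -0.24507061  0.086     ]
top tab (200, 62) [ 0.5341 -0.2318  0.086 ]
top tab (285, 88) [ 0.5223 -0.2684  0.086 ]
top tab (203, 75) [ 0.5284 -0.2328  0.086 ]
top tab (210, 220) [ 0.4653 -0.2324  0.086 ]
top tab (295, 247) [ 0.4533 -0.2687  0.086 ]
top stand [ 0.5538 -0.1955  0.024 ]
top stand [ 0.5498 -0.312   0.024 ]
top stand [ 0.4345 -0.3064  0.024 ]
top stand [ 0.4382 -0.1886  0.024 ]
wrist tab [array([ 0.5292, -0.201 ,  0.086 ]), array([ 0.5379, -0.2014,  0.086 ]), array([ 0.5278, -0.2305,  0.086 ]), array([ 0.5368, -0.2309,  0.086 ])]
pen [array([ 0.37946412, -0.12297644,  0.006     ]), array([ 0.37461147, -0.1181136 ,  0.006     ])] bottlecap [ 0.71763893 -0.17399925  0.11      ] [ 0.7180506  -0.16191855  0.11      ]
```

```bash
python3 -m crank '{"travel":[[0,-0.4,-3],[0,-0.9,-6],[0,-0.9,-9],[0,-0.9,-11.5],[0,-0.9,-13]],"turn":[[0,0,0],[0,0,0],[0,0,0],[0,0,0],[0,0,0]],"gripper":[0.4,0.4,0.4,0.4,0.4]}'
python3 - <<'E'
from h import *
grab('wrist','w2.png')
E
```

```text
clock: 2.95
position: [0.5301, -0.2479, 0.0997]
tool_rot: [-3.14, -0.001, 1.537]
force: [0.3, -0.2, -0.4]
grip_width: 0.0514
finger_force: 0.0
```

View pics/w2.png

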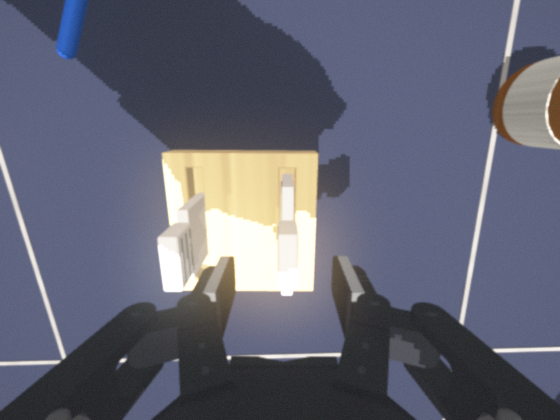

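The wide tab (278–297, 222–270) is centred between the fingers (x≈284). I'll check the plate length and tab y, then descend.

```bash
python3 - <<'E'
from h import *
g=grab('wrist');o=bot.observe();print(proj(g,o['position']))
print('plate ends',ray(g,288,175,.058),ray(g,287,295,.058)); print('tab',ray(g,288,222,.086),ray(g,288,270,.086)); print('stand y',ray(g,240,151,.024),ray(g,240,291,.024))
E
python3 -m crank '{"travel":[[0,0,-1],[0,0,-2],[0,0,-3],[0,0,-4],[0,0,-4.6]],"turn":[[0,0,0],[0,0,0],[0,0,0],[0,0,0],[0,0,0]],"gripper":[0.4,0.4,0.4,0.4,0.4]}'
```

```text
(np.float64(284.9168375215341), np.float64(267.6145740531103))
plate ends [ 0.5333571  -0.20565962  0.058     ] [ 0.53003482 -0.29233251  0.058     ]
tab [ 0.53237746 -0.22728241  0.086     ] [ 0.53147636 -0.25727345  0.086     ]
stand y [ 0.49910976 -0.19279207  0.024     ] [ 0.4899462  -0.30917786  0.024     ]
clock: 3.55
position: [0.5303, -0.2494, 0.0543]
tool_rot: [-3.141, -0.0, 1.535]
force: [-0.1, -0.2, -0.6]
grip_width: 0.0512
finger_force: 0.0
```

The plate measures about 85 mm, so it is the wide one, and its centre y ≈ -0.249 matches. Closing the gripper.

```bash
python3 -m crank '{"travel":[[0.1,0,0],[0.1,0,0],[0.1,0,0],[0.1,0,0],[0.1,0,0]],"turn":[[0,0,0],[0,0,0],[0,0,0],[0,0,0],[0,0,0]],"gripper":[1,1,1,1,1]}' 50
python3 -m crank '{"travel":[[0,0,0],[0,0,0.5],[0,0,1.5],[0,0,3],[0,0,5]],"turn":[[0,0,0],[0,0,0],[0,0,0],[0,0,0],[0,0,0]],"gripper":[1,1,1,1,1]}'
```

```text
clock: 4.05
position: [0.5317, -0.2496, 0.0557]
tool_rot: [3.141, 0.0, 1.535]
force: [-0.5, -0.1, 4.1]
grip_width: 0.0112
finger_force: 49.5
clock: 4.55
position: [0.5313, -0.2494, 0.1064]
tool_rot: [-3.141, -0.0, 1.535]
force: [1.2, -0.0, -0.8]
grip_width: 0.0112
finger_force: 49.0
```

```bash
python3 -m crank '{"travel":[[0,0,2],[0,0,4],[0,0,6],[0,0,8],[0,0,10]],"turn":[[0,0,0],[0,0,0],[0,0,0],[0,0,0],[0,0,0]],"gripper":[1,1,1,1,1]}'
python3 - <<'E'
from h import *
g=grab('top');im=cv2.cvtColor(np.array(g['pixels']),cv2.COLOR_RGB2BGR);gr=im.min(2)
for u in (205,240,270,300,318): print(u,list(zip(range(183,206),gr[183:206,u].tolist())))
for v in (190,191,192,193): print(v,list(zip(range(208,238),gr[v,208:238].tolist())))
s=grab('scene');si=cv2.cvtColor(np.array(s['pixels']),cv2.COLOR_RGB2BGR)
a=cv2.resize(si[195:315,190:335],None,fx=5,fy=5,interpolation=cv2.INTER_CUBIC);cv2.imwrite('pics/c3.png',a)
E
```

```text
clock: 5.05
position: [0.5314, -0.2495, 0.2074]
tool_rot: [3.141, 0.0, 1.535]
force: [1.2, 0.5, -0.4]
grip_width: 0.0116
finger_force: 49.0
205 [(183, 228), (184, 226), (185, 228), (186, 227), (187, 227), (188, 227), (189, 249), (190, 250), (191, 172), (192, 69), (193, 125), (194, 255), (195, 241), (196, 249), (197, 167), (198, 178), (199, 205), (200, 98), (201, 22), (202, 33), (203, 25), (204, 61), (205, 62)]
240 [(183, 234), (184, 239), (185, 237), (186, 234), (187, 244), (188, 255), (189, 180), (190, 31), (191, 255), (192, 243), (193, 240), (194, 250), (195, 191), (196, 173), (197, 204), (198, 116), (199, 18), (200, 31), (201, 27), (202, 61), (203, 55), (204, 60), (205, 62)]
270 [(183, 237), (184, 238), (185, 248), (186, 254), (187, 255), (188, 46), (189, 91), (190, 255), (191, 244), (192, 246), (193, 218), (194, 165), (195, 189), (196, 208), (197, 12), (198, 25), (199, 34), (200, 29), (201, 65), (202, 55), (203, 62), (204, 62), (205, 61)]
300 [(183, 241), (184, 247), (185, 255), (186, 151), (187, 74), (188, 122), (189, 255), (190, 248), (191, 255), (192, 168), (193, 178), (194, 2
[... 1129 characters left out ...]
 77), (210, 83), (211, 82), (212, 82), (213, 83), (214, 97), (215, 94), (216, 137), (217, 171), (218, 156), (219, 160), (220, 164), (221, 181), (222, 137), (223, 108), (224, 165), (225, 194), (226, 238), (227, 192), (228, 161), (229, 219), (230, 252), (231, 209), (232, 105), (233, 226), (234, 254), (235, 248), (236, 247), (237, 246)]
193 [(208, 255), (209, 255), (210, 255), (211, 255), (212, 255), (213, 255), (214, 255), (215, 221), (216, 126), (217, 171), (218, 161), (219, 163), (220, 171), (221, 176), (222, 135), (223, 114), (224, 171), (225, 180), (226, 190), (227, 156), (228, 142), (229, 212), (230, 255), (231, 232), (232, 103), (233, 224), (234, 249), (235, 241), (236, 243), (237, 241)]
```

View pics/c3.png

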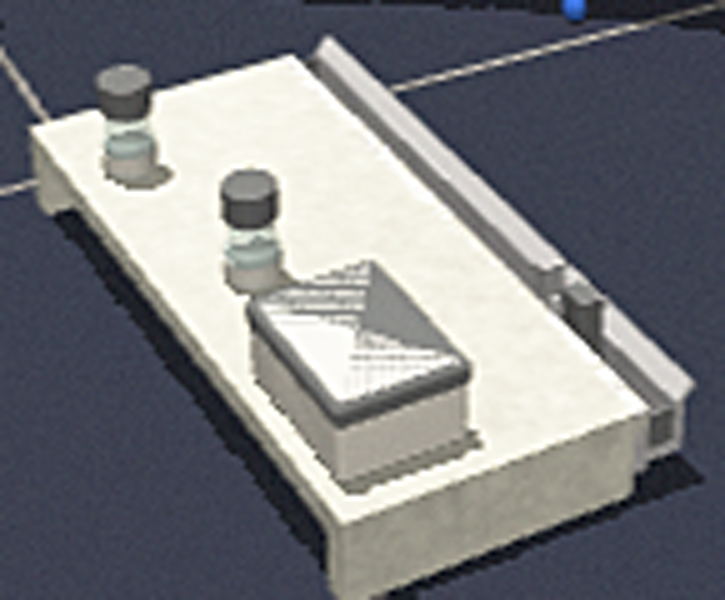

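The scene crop shows the board's front edge running (297,57)→(648,410) in crop pixels, the lip in front of it, and the clip block at about (583,310) with its face at about (550,280). Next I'll fit the channel line.

```bash
python3 - <<'E'
from h import *
g=grab('top');s=grab('scene')
A=np.array([ray(g,u,v,.04) for u,v in [(205,191.2),(240,189.4),(270,187.7),(300,186.3),(318,185.4)]])
B=np.array([ray(g,u,v,.045) for u,v in [(205,200.4),(240,198.5),(270,196.9),(300,195.2),(318,194.4)]])
sc=lambda x,y,z:ray(s,190+x/5,195+y/5,z)
C=np.array([sc(297,57,.04),sc(648,410,.04)]);D=np.array([sc(327,38,.045),sc(692,382,.045)])
for n,P,o in (('A',A,-.006),('B',B,.015),('C',C,-.006),('D',D,.015)):
    k,b=np.polyfit(P[:,1],P[:,0],1);print(n,'yaw',-k,'centre x at y=0,.1,.2',[round(b+k*y+o,4) for y in (0,.1,.2)])
print('board ends scene',C,np.linalg.norm(C[0]-C[1])); print('lip ends',D)
print('top right/left ends',ray(g,326,185,.04),ray(g,194.6,191.5,.04))
print('clip face top',ray(g,231.8,191.5,.055),'scene',sc(548,268,.055),sc(540,280,.055))
E
```

```text
A yaw 0.04250673443365913 centre x at y=0,.1,.2 [np.float64(0.5884), np.float64(0.5841), np.float64(0.5799)]
B yaw 0.044169349569467435 centre x at y=0,.1,.2 [np.float64(0.5878), np.float64(0.5834), np.float64(0.579)]
C yaw 0.03684441915404387 centre x at y=0,.1,.2 [np.float64(0.5886), np.float64(0.5849), np.float64(0.5813)]
D yaw 0.049233057667068564 centre x at y=0,.1,.2 [np.float64(0.5933), np.float64(0.5884), np.float64(0.5834)]
board ends scene [[0.59409497 0.01449625 0.04      ]
 [0.58316632 0.31111244 0.04      ]] 0.2968174533209083
lip ends [[0.5776691  0.01258515 0.045     ]
 [0.56304633 0.30959652 0.045     ]]
top right/left ends [0.59380445 0.0099494  0.04      ] [0.58159433 0.31160012 0.04      ]
clip face top [0.57840114 0.22485104 0.055     ] scene [0.58261277 0.23267478 0.055     ] [0.58939442 0.23829549 0.055     ]
```

```bash
python3 -m crank '{"travel":[[0.5,3.5,0],[1,7,0],[1.5,11,0],[2,15,0],[2.5,18.5,0]],"turn":[[0,0,0.5],[0,0,1],[0,0,1.5],[0,0,2],[0,0,2.5]],"gripper":[1,1,1,1,1]}'
python3 -m crank '{"travel":[[0.5,4,-1],[1,8,-3],[1.5,12,-5],[2,16,-7],[2.5,18.5,-8]],"turn":[[0,0,0.5],[0,0,1],[0,0,1.5],[0,0,2],[0,0,2]],"gripper":[1,1,1,1,1]}'
python3 - <<'E'
from h import *
g=grab('wrist','w3.png');grab('top','t3.png');o=bot.observe();print(o['position'],o['tool_rot'])
for P in ([.5884-.0043*.4,.04,.02],[.5884-.0043*.8,.08,.02],[.5884-.0043*1.2,.12,.02],[.5884-.0043*1.8,.18,.02]):print(P,proj(g,P))
E
```

```text
clock: 5.75
position: [0.5561, -0.0623, 0.2049]
tool_rot: [-3.141, -0.0, 1.579]
force: [1.7, -0.3, -0.8]
grip_width: 0.0113
finger_force: 49.0
clock: 6.25
position: [0.5802, 0.1238, 0.123]
tool_rot: [-3.139, -0.0, 1.616]
force: [0.2, 0.3, 0.8]
grip_width: 0.0117
finger_force: 49.0
[0.58033987 0.12462542 0.12298631] [-3.13834057e+00 -4.32411618e-04  1.61843326e+00]
[0.58668, 0.04, 0.02] (np.float64(287.1556286227079), np.float64(293.7881911758613))
[0.58496, 0.08, 0.02] (np.float64(287.4070159341963), np.float64(255.89842308702032))
[0.58324, 0.12, 0.02] (np.float64(287.68158876563234), np.float64(214.5140714066983))
[0.5806600000000001, 0.18, 0.02] (np.float64(288.1444589391121), np.float64(144.74904060802942))
```

View pics/w3.png

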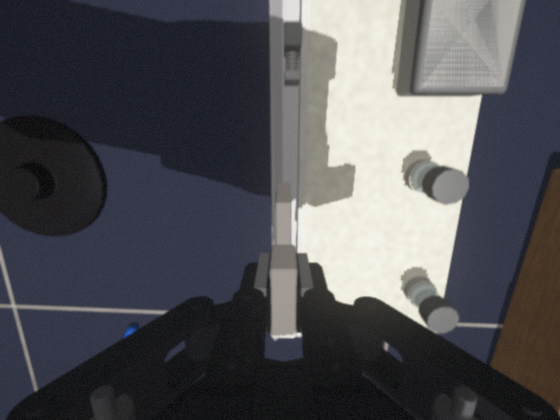

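The wrist view shows the channel between the lip (col ~283) and the board edge (col ~299) at rows 90–180, the clip at (292,60), and the holder plate at cols 277–291. The channel needs a precise measurement here.

```bash
python3 - <<'E'
from h import *
g=grab('wrist');im=np.array(g['pixels']);gr=im.min(2)
for v in (95,110,125,140,155,170): print(v,list(zip(range(264,306),gr[v,264:306].tolist())))
print('col292',list(zip(range(55,95),gr[55:95,292].tolist())))
for v in (190,210,230): print(v,list(zip(range(266,304),gr[v,266:304].tolist())))
E
```

```text
95 [(264, 36), (265, 38), (266, 36), (267, 37), (268, 45), (269, 60), (270, 82), (271, 103), (272, 104), (273, 104), (274, 103), (275, 100), (276, 104), (277, 104), (278, 106), (279, 103), (280, 102), (281, 109), (282, 114), (283, 119), (284, 125), (285, 126), (286, 127), (287, 130), (288, 129), (289, 129), (290, 126), (291, 126), (292, 130), (293, 129), (294, 126), (295, 130), (296, 129), (297, 128), (298, 117), (299, 103), (300, 115), (301, 125), (302, 130), (303, 127), (304, 130), (305, 129)]
110 [(264, 37), (265, 39), (266, 35), (267, 37), (268, 37), (269, 53), (270, 74), (271, 100), (272, 106), (273, 108), (274, 101), (275, 102), (276, 105), (277, 104), (278, 104), (279, 106), (280, 105), (281, 109), (282, 114), (283, 118), (284, 122), (285, 126), (286, 124), (287, 125), (288, 125), (289, 131), (290, 126), (291, 127), (292, 125), (293, 128), (294, 126), (295, 128), (296, 128), (297, 120), (298, 110), (299, 107), (300, 120), (301, 126), (302, 129), (303, 129), (304, 129), (305, 128)]
125 [(264, 41), (265, 35), (266, 37), (267, 37), (268, 41), (269, 50), (270, 78), (271, 102), (27
[... 3012 characters left out ...]
52), (284, 152), (285, 153), (286, 151), (287, 153), (288, 151), (289, 147), (290, 152), (291, 182), (292, 223), (293, 228), (294, 206), (295, 149), (296, 122), (297, 141), (298, 195), (299, 227), (300, 234), (301, 234), (302, 233), (303, 236)]
230 [(266, 62), (267, 64), (268, 61), (269, 67), (270, 89), (271, 131), (272, 147), (273, 125), (274, 115), (275, 122), (276, 131), (277, 145), (278, 148), (279, 151), (280, 151), (281, 152), (282, 151), (283, 153), (284, 153), (285, 153), (286, 152), (287, 152), (288, 151), (289, 150), (290, 154), (291, 192), (292, 223), (293, 230), (294, 226), (295, 203), (296, 157), (297, 187), (298, 231), (299, 239), (300, 237), (301, 235), (302, 236), (303, 235)]
```

```bash
python3 - <<'E'
from h import *
g=grab('wrist');o=bot.observe();x,y,z=o['position'];print(x,y,z,o['tool_rot'][2])
for v,l,b in [(95,270,298.6),(125,270.2,297.8),(155,270.4,297.5),(190,270.7,296.6)]:
    L=ray(g,l,v,.045);B=ray(g,b,v,.04);F=ray(g,b-.7,v,.02)
    print(v,'lip',L.round(4),'board',B.round(4),'floor',F.round(4),'centres',L[0]+.015,B[0]-.006,F[0]-.006)
zt=z-.048+.052
for v in (200,220): a=ray(g,275.8,v,zt);b=ray(g,290.8,v,zt);print('plate',a,b,(a+b)[0]/2)
a=ray(g,284,183,zt);print('plate +y end',a)
print('clip face',ray(g,292,82,.055),ray(g,292,88,.0215))
E
```

```text
0.581006419343842 0.12035569361127132 0.1247046143097009 1.6140383454860792
95 lip [0.5663 0.2136 0.045 ] board [0.5867 0.2149 0.04  ] floor [0.587  0.2165 0.02  ] centres 0.5813135572543503 0.5806650721563056 0.5809617481571431
125 lip [0.5671 0.1934 0.045 ] board [0.5873 0.1942 0.04  ] floor [0.5877 0.194  0.02  ] centres 0.5820898670015103 0.5813198184979701 0.5816581786161281
155 lip [0.5679 0.1719 0.045 ] board [0.5884 0.1723 0.04  ] floor [0.5888 0.1701 0.02  ] centres 0.5829129497229546 0.5823956301358417 0.5828118316242804
190 lip [0.569  0.1452 0.045 ] board [0.5893 0.1449 0.04  ] floor [0.5898 0.1404 0.02  ] centres 0.5839897749536039 0.5833005843707798 0.5837753869396232
plate [0.57468434 0.15964377 0.12870461] [0.58198876 0.15997566 0.12870461] 0.5783365485205196
plate [0.57506577 0.14935538 0.12870461] [0.58252704 0.14969613 0.12870461] 0.5787964081430594
plate +y end [0.57829579 0.16823209 0.12870461]
clip face [0.58116339 0.22153107 0.055     ] [0.58203779 0.22122451 0.0215    ]
```

All estimates agree: the channel centre is at x≈0.5847 at y=0.12 with yaw ≈0.04. The holder needs about +3.5 mm in x. Lowering in steps.

```bash
python3 -m crank '{"travel":[[0.35,0,-0.3],[0.35,0,-1],[0.35,0,-1.7],[0.35,0,-2.2],[0.35,0,-2.5]],"turn":[[0,0,0],[0,0,0],[0,0,0],[0,0,0],[0,0,0]],"gripper":[1,1,1,1,1]}'
python3 -m crank '{"travel":[[0,0,-0.3],[0,0,-0.6],[0,0,-0.9],[0,0,-1.2],[0,0,-1.5]],"turn":[[0,0,0],[0,0,0],[0,0,0],[0,0,0],[0,0,0]],"gripper":[1,1,1,1,1]}'
```

```text
clock: 6.95
position: [0.5847, 0.1202, 0.0996]
tool_rot: [-3.141, 0.0, 1.613]
force: [0.1, -0.2, -0.3]
grip_width: 0.0116
finger_force: 49.0
clock: 7.45
position: [0.585, 0.1205, 0.0851]
tool_rot: [-3.142, 0.0, 1.613]
force: [-0.6, 1.2, -0.9]
grip_width: 0.0113
finger_force: 49.0
```

The underside is now below board level with no contact force. Continuing down.

```bash
python3 -m crank '{"travel":[[0,0,-0.3],[0,0,-0.6],[0,0,-0.9],[0,0,-1.2],[0,0,-1.4]],"turn":[[0,0,0],[0,0,0],[0,0,0],[0,0,0],[0,0,0]],"gripper":[1,1,1,1,1]}'
python3 -m crank '{"travel":[[0,0,-0.1],[0,0,-0.15],[0,0,-0.2],[0,0,-0.25],[0,0,-0.25]],"turn":[[0,0,0],[0,0,0],[0,0,0],[0,0,0],[0,0,0]],"gripper":[1,1,1,1,1]}'
```

```text
clock: 7.95
position: [0.5849, 0.1205, 0.071]
tool_rot: [-3.141, 0.0, 1.613]
force: [0.0, -0.7, -0.6]
grip_width: 0.0114
finger_force: 49.0
clock: 8.45
position: [0.5852, 0.1205, 0.0696]
tool_rot: [3.141, -0.0, 1.613]
force: [-3.5, 0.0, 14.6]
grip_width: 0.0115
finger_force: 51.3
```

The holder touched down at TCP z≈0.0696, as expected from the grasp offset. I'll ease the down force, then slide left.

```bash
python3 -m crank '{"travel":[[0,0,0.07],[0,0,0.07],[-0.04,0.5,0.07],[-0.08,1.0,0.07],[-0.12,1.5,0.07]],"turn":[[0,0,0],[0,0,0],[0,0,0],[0,0,0],[0,0,0]],"gripper":[1,1,1,1,1]}'
python3 -m crank '{"travel":[[-0.02,0.5,0],[-0.04,1,0],[-0.06,1.5,0],[-0.08,2.0,0],[-0.1,2.5,0]],"turn":[[0,0,0],[0,0,0],[0,0,0],[0,0,0],[0,0,0]],"gripper":[1,1,1,1,1]}'
python3 - <<'E'
from h import *
g=grab('wrist','w4.png')
E
```

```text
clock: 8.95
position: [0.584, 0.1358, 0.0697]
tool_rot: [3.141, 0.0, 1.613]
force: [-0.3, -2.9, 5.6]
grip_width: 0.0112
finger_force: 49.8
clock: 9.45
position: [0.583, 0.1609, 0.0697]
tool_rot: [3.141, 0.0, 1.613]
force: [-0.0, -2.6, 5.2]
grip_width: 0.0114
finger_force: 49.8
```

View pics/w4.png

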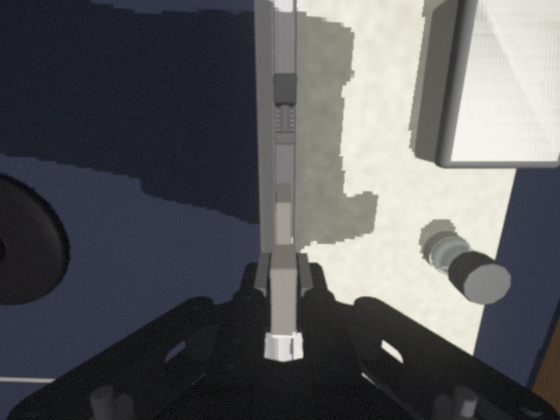

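The holder sits in the channel with its plate end at row ~183, and the clip face is at row ~135–143. I'll compute the remaining gap.

```bash
python3 - <<'E'
from h import *
g=grab('wrist');im=np.array(g['pixels']).min(2);print(list(zip(range(125,195),im[125:195,286].tolist())))
a=ray(g,284,183,.072);b=ray(g,285,134,.055);c=ray(g,285,143,.0215);print(a,b,c,bot.observe()['force'])
E
python3 -m crank '{"travel":[[-0.02,0.4,0],[-0.03,0.7,0],[-0.03,0.8,0],[-0.04,0.9,0],[-0.04,1.0,0]],"turn":[[0,0,0],[0,0,0],[0,0,0],[0,0,0],[0,0,0]],"gripper":[1,1,1,1,1]}'
```

```text
[(125, 108), (126, 109), (127, 104), (128, 107), (129, 106), (130, 107), (131, 105), (132, 107), (133, 99), (134, 92), (135, 104), (136, 113), (137, 114), (138, 115), (139, 116), (140, 112), (141, 111), (142, 111), (143, 111), (144, 107), (145, 101), (146, 107), (147, 116), (148, 124), (149, 124), (150, 128), (151, 127), (152, 129), (153, 130), (154, 125), (155, 125), (156, 127), (157, 128), (158, 125), (159, 127), (160, 127), (161, 127), (162, 128), (163, 130), (164, 126), (165, 126), (166, 128), (167, 127), (168, 128), (169, 127), (170, 127), (171, 125), (172, 128), (173, 126), (174, 129), (175, 126), (176, 125), (177, 130), (178, 126), (179, 126), (180, 126), (181, 125), (182, 116), (183, 112), (184, 109), (185, 106), (186, 110), (187, 108), (188, 108), (189, 110), (190, 108), (191, 110), (192, 110), (193, 105), (194, 108)]
[0.58067331 0.20762155 0.072     ] [0.58025573 0.23003324 0.055     ] [0.58074818 0.22318285 0.0215    ] [-0.64185137  2.57349883  5.60183652]
clock: 10.05
position: [0.5825, 0.1707, 0.0697]
tool_rot: [3.141, 0.0, 1.613]
force: [-0.5, -2.6, 6.0]
grip_width: 0.011
finger_force: 50.0
```

```bash
python3 -m crank '{"travel":[[-0.01,0.1,0],[-0.01,0.2,0],[-0.01,0.3,0],[-0.02,0.4,0],[-0.02,0.4,0]],"turn":[[0,0,0],[0,0,0],[0,0,0],[0,0,0],[0,0,0]],"gripper":[1,1,1,1,1]}'
python3 -m crank '{"travel":[[0,0.1,0],[-0.01,0.2,0],[-0.01,0.3,0],[-0.01,0.3,0],[-0.01,0.3,0]],"turn":[[0,0,0],[0,0,0],[0,0,0],[0,0,0],[0,0,0]],"gripper":[1,1,1,1,1]}'
```

```text
clock: 10.55
position: [0.5823, 0.1749, 0.0697]
tool_rot: [3.141, 0.0, 1.614]
force: [0.5, -2.5, 5.5]
grip_width: 0.0111
finger_force: 50.0
clock: 11.05
position: [0.5822, 0.1779, 0.0697]
tool_rot: [3.141, 0.0, 1.614]
force: [0.5, -1.5, 5.6]
grip_width: 0.0112
finger_force: 49.9
```

```bash
python3 -m crank '{"travel":[[0,0.1,0],[-0.01,0.2,0],[-0.01,0.3,0],[-0.01,0.3,0],[-0.01,0.3,0]],"turn":[[0,0,0],[0,0,0],[0,0,0],[0,0,0],[0,0,0]],"gripper":[1,1,1,1,1]}'
python3 -m crank '{"travel":[[0,0.1,0],[-0.01,0.2,0],[-0.01,0.3,0],[-0.01,0.3,0],[-0.01,0.3,0]],"turn":[[0,0,0],[0,0,0],[0,0,0],[0,0,0],[0,0,0]],"gripper":[1,1,1,1,1]}'
```

```text
clock: 11.55
position: [0.5821, 0.1808, 0.0697]
tool_rot: [3.141, 0.0, 1.613]
force: [-0.1, -1.6, 5.1]
grip_width: 0.0113
finger_force: 49.9
clock: 12.05
position: [0.582, 0.1838, 0.0697]
tool_rot: [3.141, 0.0, 1.613]
force: [-0.4, -1.1, 5.8]
grip_width: 0.0114
finger_force: 50.0
```

```bash
python3 -m crank '{"travel":[[0,0.1,0],[-0.01,0.2,0],[-0.01,0.3,0],[-0.01,0.3,0],[-0.01,0.3,0]],"turn":[[0,0,0],[0,0,0],[0,0,0],[0,0,0],[0,0,0]],"gripper":[1,1,1,1,1]}'
```

```text
clock: 12.55
position: [0.582, 0.1868, 0.0697]
tool_rot: [3.141, 0.0, 1.613]
force: [-0.1, -2.6, 4.9]
grip_width: 0.0112
finger_force: 50.0
```

```bash
python3 -m crank '{"travel":[[0,0.1,0],[-0.01,0.2,0],[-0.01,0.2,0],[-0.01,0.2,0],[-0.01,0.2,0]],"turn":[[0,0,0],[0,0,0],[0,0,0],[0,0,0],[0,0,0]],"gripper":[1,1,1,1,1]}'
```

```text
clock: 13.05
position: [0.5819, 0.1882, 0.0697]
tool_rot: [3.141, 0.001, 1.613]
force: [0.1, -5.7, 7.2]
grip_width: 0.0114
finger_force: 50.2
```

Contact at y≈0.187. Pressing on in small steps.

```bash
python3 -m crank '{"travel":[[0,0.1,0],[-0.01,0.2,0],[-0.01,0.3,0],[-0.01,0.3,0],[-0.01,0.3,0]],"turn":[[0,0,0],[0,0,0],[0,0,0],[0,0,0],[0,0,0]],"gripper":[1,1,1,1,1]}'
python3 -m crank '{"travel":[[0,0.1,0],[-0.01,0.2,0],[-0.01,0.2,0],[-0.01,0.2,0],[-0.01,0.2,0]],"turn":[[0,0,0],[0,0,0],[0,0,0],[0,0,0],[0,0,0]],"gripper":[1,1,1,1,1]}'
```

```text
clock: 13.55
position: [0.5818, 0.1908, 0.0697]
tool_rot: [3.141, 0.001, 1.613]
force: [-0.3, -7.8, 7.8]
grip_width: 0.0111
finger_force: 50.4
clock: 14.05
position: [0.5817, 0.1925, 0.0697]
tool_rot: [3.141, 0.001, 1.613]
force: [-0.1, -9.3, 8.5]
grip_width: 0.0113
finger_force: 50.5
```

```bash
python3 -m crank '{"travel":[[0,0.05,0],[0,0.1,0],[0,0.1,0],[0,0.1,0],[0,0.1,0]],"turn":[[0,0,0],[0,0,0],[0,0,0],[0,0,0],[0,0,0]],"gripper":[1,1,1,1,1]}'
```

```text
clock: 14.55
position: [0.5817, 0.1933, 0.0698]
tool_rot: [3.141, 0.002, 1.612]
force: [-0.2, -9.8, 7.9]
grip_width: 0.0114
finger_force: 50.6
```

```bash
python3 -m crank '{"travel":[[0,0.05,0],[0,0.1,0],[0,0.1,0],[0,0.1,0],[0,0.1,0]],"turn":[[0,0,0],[0,0,0],[0,0,0],[0,0,0],[0,0,0]],"gripper":[1,1,1,1,1]}'
```

```text
clock: 15.05
position: [0.5817, 0.1942, 0.0698]
tool_rot: [3.141, 0.002, 1.612]
force: [-0.5, -10.9, 9.4]
grip_width: 0.0113
finger_force: 50.6
```

```bash
python3 -m crank '{"travel":[[0,0.05,0],[0,0.1,0],[0,0.1,0],[0,0.1,0],[0,0.1,0]],"turn":[[0,0,0],[0,0,0],[0,0,0],[0,0,0],[0,0,0]],"gripper":[1,1,1,1,1]}'
```

```text
clock: 15.55
position: [0.5817, 0.1951, 0.0698]
tool_rot: [3.142, 0.002, 1.612]
force: [-0.6, -10.7, 10.3]
grip_width: 0.0114
finger_force: 50.7
```

```bash
python3 -m crank '{"travel":[[0,0.05,0],[0,0.1,0],[0,0.1,0],[0,0.1,0],[0,0.1,0]],"turn":[[0,0,0],[0,0,0],[0,0,0],[0,0,0],[0,0,0]],"gripper":[1,1,1,1,1]}'
```

```text
clock: 16.05
position: [0.5817, 0.1959, 0.0698]
tool_rot: [-3.142, 0.002, 1.612]
force: [-1.4, -12.1, 9.6]
grip_width: 0.0108
finger_force: 50.8
```

```bash
python3 -m crank '{"travel":[[0,0.03,0],[0,0.06,0],[0,0.06,0],[0,0.06,0],[0,0.06,0]],"turn":[[0,0,0],[0,0,0],[0,0,0],[0,0,0],[0,0,0]],"gripper":[1,1,1,1,1]}'; python3 -c "
from h import *
grab('wrist','w5.png');o=bot.observe();print(o['force'],o['moment'],o['position'])"
```

```text
clock: 16.55
position: [0.5817, 0.1962, 0.0698]
tool_rot: [-3.142, 0.002, 1.612]
force: [-1.5, -14.4, 11.4]
grip_width: 0.0114
finger_force: 50.9
[ -1.80966192 -13.04809994  11.88133065] [-3.07077963  0.42045267  0.05875634] [0.58166862 0.19614575 0.0697926 ]
```

View pics/w5.png

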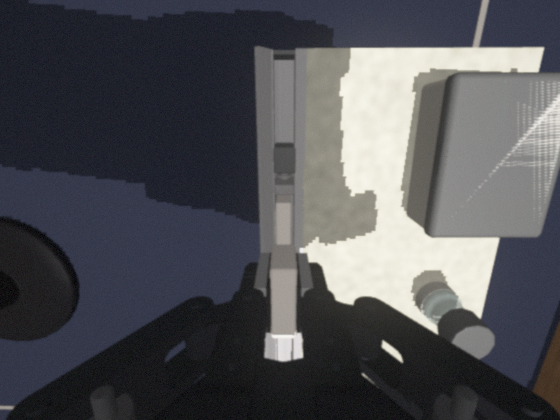

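The clip block now sits just beyond the plate end (row ~190). The force jumped at the last step with little motion, which suggests the hard stop. I'll check whether the holder slipped or tilted in the grip by comparing the plate and tab edges in w4 and w5.

```bash
python3 - <<'E'
import cv2,numpy as np
a=cv2.imread('pics/w4.png');b=cv2.imread('pics/w5.png');w=cv2.imread('pics/w3.png')
o=np.hstack([cv2.resize(i[120:370,250:320],None,fx=2.3,fy=2.3,interpolation=cv2.INTER_CUBIC) for i in (w,a,b)])
cv2.imwrite('pics/cmp.png',o);print(o.shape)
from h import *
g=grab('wrist')
P=bot.observe()['position']
print('expected plate end top',proj(g,[P[0]-.0016,P[1]+.04,.072]),'plate end -y',proj(g,[P[0]+.0016,P[1]-.04,.072]),'tab',proj(g,[P[0],P[1]+.018,.1]),proj(g,[P[0],P[1]-.018,.1]))
E
```

```text
(575, 483, 3)
expected plate end top (np.float64(284.5873495971389), np.float64(194.4268300917462)) plate end -y (np.float64(284.3123698996952), np.float64(329.79750261177867)) tab (np.float64(286.42000007618276), np.float64(260.7780238950467)) (np.float64(283.002212480452), np.float64(331.28741832197784))
```

View pics/cmp.png

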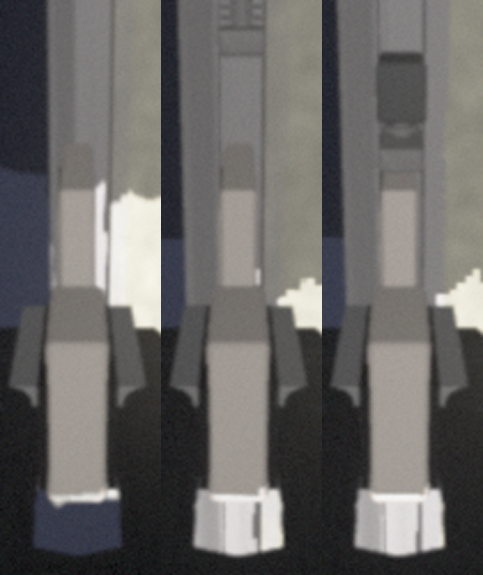

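Tab and plate are unchanged in the grip across all three views: no slip or tilt, and the plate end is up against the clip. One more small push will confirm the hard stop.

```bash
python3 -m crank '{"travel":[[0,0.03,0],[0,0.06,0],[0,0.08,0],[0,0.08,0],[0,0.08,0]],"turn":[[0,0,0],[0,0,0],[0,0,0],[0,0,0],[0,0,0]],"gripper":[1,1,1,1,1]}'
```

```text
clock: 17.15
position: [0.5817, 0.1963, 0.0698]
tool_rot: [-3.141, 0.003, 1.612]
force: [-1.8, -17.2, 12.7]
grip_width: 0.0113
finger_force: 51.2
```

The position stalled while the force rose, so the clip is at its hard stop and still well below 40 N. Handing in.

```bash
python3 -c "
from workcell import bot
print(bot.job_done())"
```

```text
the job is handed in; nothing more can be done
None
```

The job is handed in at about 17 s: the wider holder is seated on the channel floor, still gripped and pressing the clip against its hard stop at about 17 N wrist force; no verdict came back, and I took no final picture of the other objects.

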